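Sort capped samples into their colour-coded racks

ROBOT

A 6-joint arm with a two-finger parallel gripper is mounted at the origin on the work surface. World frame = base frame: x ahead of the robot, y to its left, z up, the work surface at z = 0. Lengths are in m, angles in rad, forces in N, time in s.
With the tool pointing down it reaches from about 0.25 to 0.775 m from the base axis. Payload 4 kg.
Tool frame: the origin (TCP) lies at the very end of the fingers, on their centre line; the grasp point (between the pads) lies 19 mm behind it (robot.tcp_to_grasp is the distance from the TCP to the grasp point, in m); z points along the fingers, y is the line along which they close (so a half turn about z gives the same grasp; the last joint's range is limited). The gripper opens to 94 mm and grips with 3 to 60 N. Pads are 16 mm wide; open, the fingers measure 119 mm over their backs; the gripper's body (75 mm by 177 mm) begins 78 mm behind the grasp point.
Start: joints at [1.03, 0.087, 1.371, -0, 1.684, -0.103], TCP at [0.233, 0.498, 0.206] pointing down, gripper open.
Joint ranges: [-3.1, 3.1], [-0.76, 2.03], [0.27, 2.55], [-1.08, 4.22], [0.17, 2.65], [-2.57, 2.57]. Speed limits (rad/s): [2.79, 2.79, 3.14, 3.14, 3.14, 3.14].

INTERFACE

Orientations are given as [roll, pitch, yaw] about the fixed x, y, z axes, in that order (R = Rz(yaw) Ry(pitch) Rx(roll)).
In Python, from bench import robot gives the robot as it stands.
- The arm moves only by the tool creep_tool, called by a JSON object that holds its "method" and its "body", one argument or row to a line. Schema: {"type":"object","properties":{"segments":{"type":"object","properties":{"ticks":{"type":"array","items":{"type":"array","items":{"type":"number"},"minItems":5,"maxItems":5},"minItems":1,"maxItems":20}},"additionalProperties":false,"required":["ticks"]},"only":{"type":"string"},"quiet":{"type":"boolean"},"lines":{"type":"string"}},"required":["segments"],"additionalProperties":false}. segments is an object whose key "ticks" holds a list of rows, 1 to 20 of them, each of 5 numbers: the finger opening in m, then dx, dy, dz in units of 5 mm, then a turn about the tool's z in rad; each row shifts and turns the commanded pose from where the row before left it, along the tool's axes as they then stand; what a row does not reach is not made up. A row lasts 1/12 s, in which the tool goes at most 0.0417 m and 0.125 rad, less where a joint would pass 70% of its speed; a pose out of reach is approached as far as the arm can. The fingers move at their own pace and stop on an object; the grip force is fixed at half the most. Time passes only in rows, so rows that do not move let the fingers close. The tool returns the time, the measured TCP pose, the force, the opening and the grip force at its end. only (a regular expression) keeps the lines of the reply that match it, lines (a string "A,B") keeps lines A to B, and quiet returns only ok. Input that does not fit is refused with a message, and nothing moves.
- robot.get_obs(): the state, without advancing time (a new reading comes with each control period).
- robot.snapshot(name): name is "side" or "top"; returns a dict with "color" (400x640x3 uint8, blue, green, red), "fx", "fy", "cx", "cy" (pixels), "k1" (the pictures are not rectified: a ray, as slopes to the right and down, at radius r is drawn at 1 + k1 r^2 times it, then the intrinsics apply), "extrinsics" (4x4, takes a point from world to camera coordinates). Camera axes: x right, y down, z forward; pixel columns grow to the right and rows downward; lengths in m; the calibration is good to about 2 mm. A picture is of the moment at which its call begins. There is no depth.
- robot.close_job(): hands the job in; it is judged then, once.
The state is a dict: "time": time; "joint_positions": joint angles; "qvel": joint speeds; "joint_torque": joint torques, N m; "tool_pos": TCP position; "ee_rot": TCP orientation; "wrist_force": force on the tool from outside, world axes, zero at the start; "wrist_torque": the same for the moment, N m; "width": finger opening in m; "finger_force": force on a finger pad.
Only numpy, scipy, OpenCV 4.12 (cv2) and the standard library are available. Lean on these libraries where they do the work, as an engineer would, in place of code of your own. Each camera call takes 0.05 s, during which the arm holds its last target. There are 200 camera calls.

TASK

Sort the five capped samples into the racks of their own colour: both blue-capped tubes into the blue rack, the yellow-capped tube into the yellow rack and both red-lidded jars into the red rack, each standing upright on the floor of a bay, one sample to a bay. Do not tip any sample over at any time, and leave the beaker and the amber bottle standing where they are.

Things in the scene. Friction and masses are not known exactly. Their poses are not given: they have to be found in the camera images.
- blue_tube_a: One of two identical blue-capped tubes: self-standing capped 50 ml sample tube, upright and loose on the bench at the start: 116 mm tall in all, about 70 g, off-white body 28 mm across on a 30 mm foot, ribbed blue screw cap 34 mm across over the top 20 mm. Origin: centre of its underside; z up. Best gripped by the cap.
- blue_tube_b: The other blue-capped tube: self-standing capped 50 ml sample tube, upright and loose on the bench at the start: 116 mm tall in all, about 70 g, off-white body 28 mm across on a 30 mm foot, ribbed blue screw cap 34 mm across over the top 20 mm. Origin: centre of its underside; z up. Best gripped by the cap.
- yellow_tube: The only yellow-capped tube: self-standing capped 50 ml sample tube, upright and loose on the bench at the start: 116 mm tall in all, about 70 g, off-white body 28 mm across on a 30 mm foot, ribbed yellow screw cap 34 mm across over the top 20 mm. Origin: centre of its underside; z up. Best gripped by the cap.
- red_jar_a: One of two identical red-lidded jars: squat sample jar with a screw lid, upright and loose on the bench at the start: 70 mm tall in all, about 90 g, off-white body 37 mm across with a paper band, flat red lid 40 mm across over the top 18 mm. Origin: centre of its underside; z up. Best gripped by the lid.
- red_jar_b: The other red-lidded jar: squat sample jar with a screw lid, upright and loose on the bench at the start: 70 mm tall in all, about 90 g, off-white body 37 mm across with a paper band, flat red lid 40 mm across over the top 18 mm. Origin: centre of its underside; z up. Best gripped by the lid.
- blue_rack: Blue open-topped rack fixed to the bench, 64 x 124 x 25 mm outside (x, y, height), walls and floor 4 mm thick. A 4 mm wall of full height across the middle parts it into two bays, each 56 x 56 mm inside, centred 30 mm from the origin along +y and -y of the rack; nothing is in it at the start. Origin: centre of its underside; z up; the rack may be turned up to about 20 degrees on the bench.
- yellow_rack: Yellow open-topped rack fixed to the bench, 64 x 124 x 25 mm outside (x, y, height), walls and floor 4 mm thick. A 4 mm wall of full height across the middle parts it into two bays, each 56 x 56 mm inside, centred 30 mm from the origin along +y and -y of the rack; nothing is in it at the start. Origin: centre of its underside; z up; the rack may be turned up to about 20 degrees on the bench.
- red_rack: Red open-topped rack fixed to the bench, 64 x 124 x 25 mm outside (x, y, height), walls and floor 4 mm thick. A 4 mm wall of full height across the middle parts it into two bays, each 56 x 56 mm inside, centred 30 mm from the origin along +y and -y of the rack; nothing is in it at the start. Origin: centre of its underside; z up; the rack may be turned up to about 20 degrees on the bench.
- beaker: Bystander, to be left alone: empty clear glass beaker, loose, 68 mm across and 85 mm tall, at one side of the work. Origin: centre of its underside.
- amber_bottle: Bystander, to be left alone: small amber glass bottle with a black cap, loose, 54 mm across and 105 mm tall, at one side of the work (the beaker is at the other). Origin: centre of its underside. (A heavy blue vortex mixer, 123 mm tall, also stands well off to the robot's right, fixed, outside the work area, about 0.62 m to the right of and 0.22 m ahead of the base.)

How it is judged:
By the outcome, as a careful person would: the job done as asked, in the order asked, and still so for the second after the job is handed in, with the robot touching nothing.
It also fails if it takes over 128 s, if anything falls off the work surface, if the arm or the gripper's body presses on something with over 40 N, if the wrist force passes 120 N, or if a joint passes its speed limit or range.

## Working session

There is one attempt and no reset: what is moved stays moved. The work goes in short steps, Python scripts to look and compute and a tool call to move; the robot and the scene stay as the last step left them, time stands still between calls to the robot, and variables do not carry over. Pictures are saved under pics/ and viewed, at most 14 in all, crops included, and the job is handed in when it is done.

```bash
ls; mkdir -p pics; python3 - <<'E'
from bench import robot
import cv2,numpy as np
for n in("top","side"):
    s=robot.snapshot(n); cv2.imwrite(f"pics/{n}0.png",s["color"])
    print(n,[s[k] for k in("fx","fy","cx","cy","k1")]); print(np.round(s["extrinsics"],3))
o=robot.get_obs(); print(o["time"],o["tool_pos"],o["ee_rot"],o["width"])
E
```

```text
bench.py
pics
top [401.7368461877154, 401.7368461877154, 324.1210786812821, 198.76653411373522, -0.02838639821327613]
[[ 0.016 -1.     0.018 -0.017]
 [-0.996 -0.018 -0.089  0.497]
 [ 0.089 -0.016 -0.996  0.869]
 [ 0.     0.     0.     1.   ]]
side [506.31703836152326, 506.31703836152326, 312.55454092049115, 199.02660720827768, -0.00526642965199998]
[[-1.    -0.022 -0.009  0.522]
 [-0.009  0.697 -0.717  0.022]
 [ 0.022 -0.716 -0.697  1.163]
 [ 0.     0.     0.     1.   ]]
0.1 [0.23292228 0.4977096  0.20443407] [-3.13965606e+00 -1.88570749e-04  2.70381762e+00] 0.09400613158510855
```

View pics/top0.png

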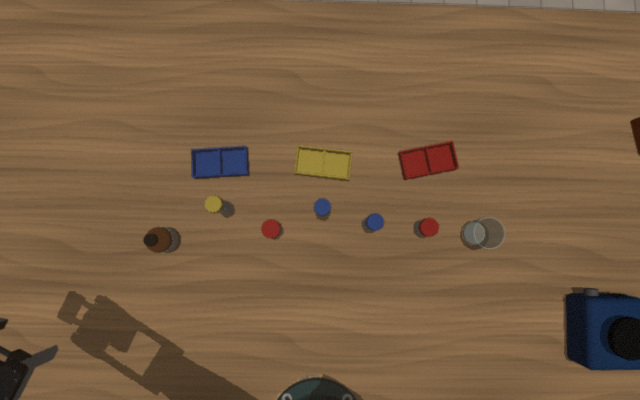

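View pics/side0.png

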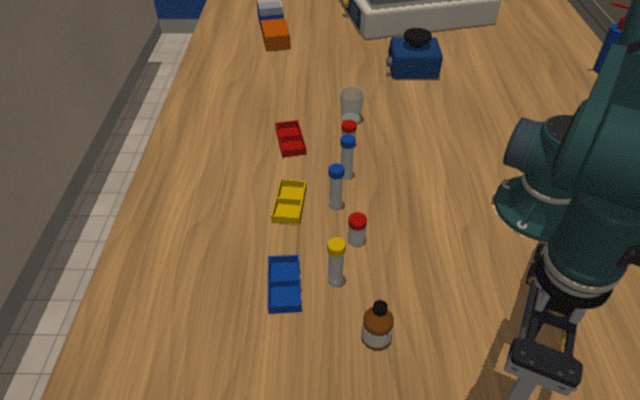

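The top view shows the caps at yellow (213,204), red (271,229) and (429,227), and blue (322,207) and (375,222). The racks are at about (220,162), (324,163) and (428,160), the bottle at (158,239) and the beaker at (485,233). The side view agrees with this. Next I'll segment and measure them.

```bash
cat > h.py <<'E'
import cv2,numpy as np
from bench import robot
HUE={"blue":(105,125),"yellow":(22,34),"red":(172,8)}
def world(s,uv,z):
    K=np.array([[s["fx"],0,s["cx"]],[0,s["fy"],s["cy"]],[0,0,1]]);E=np.array(s["extrinsics"])
    p=cv2.undistortPoints(np.float64(uv).reshape(-1,1,2),K,np.array([s["k1"],0,0,0.])).reshape(-1,2)
    d=np.c_[p,np.ones(len(p))]@E[:3,:3]; c=-E[:3,:3].T@E[:3,3]
    return c+d*((z-c[2])/d[:,2])[:,None]
def blobs(s,col,amin=60):
    h=cv2.cvtColor(s["color"],cv2.COLOR_BGR2HSV);a,b=HUE[col];H=h[...,0]
    m=((H>=a)&(H<=b) if a<b else (H>=a)|(H<=b))&(h[...,1]>150)&(h[...,2]>60)
    m=cv2.morphologyEx(m.astype(np.uint8),cv2.MORPH_CLOSE,np.ones((3,3)))
    return [c for c in cv2.findContours(m,cv2.RETR_EXTERNAL,cv2.CHAIN_APPROX_NONE)[0] if cv2.contourArea(c)>amin]
def look(n="top"):
    s=robot.snapshot(n)
    for col in HUE:
        for c in blobs(s,col):
            A=cv2.contourArea(c);c=c.reshape(-1,2)
            if A>4000: continue
            rack=A>500
            z=.025 if rack else (.07 if col=="red" else .116)
            w=world(s,c,z)[:,:2]
            (x,y),(a,b),th=cv2.minAreaRect((w*1000).astype(np.float32))
            print(n,col,"px",c.mean(0).round(),"A",A,"xy mm %.0f %.0f size %.0f %.0f ang %.1f"%(x,y,a,b,th))
    return s
E
python3 - <<'E'
from h import *
look("top");s=look("side")
E
```

```text
top blue px [611. 333.] A 1781.5 xy mm 209 -657 size 119 150 ang 89.6
top yellow px [213. 204.] A 198.0 xy mm 475 212 size 32 32 ang 2.2
top yellow px [323. 162.] A 1456.0 xy mm 579 -4 size 121 64 ang 84.3
top red px [271. 228.] A 254.0 xy mm 430 102 size 37 37 ang 1.0
top red px [429. 227.] A 261.0 xy mm 437 -229 size 38 39 ang 45.5
top red px [428. 160.] A 1522.5 xy mm 589 -241 size 66 128 ang 12.6
side blue px [284. 284.] A 1633.5 xy mm 573 235 size 61 134 ang 4.9
side blue px [336. 171.] A 157.0 xy mm 471 8 size 46 30 ang 88.8
side blue px [348. 141.] A 134.5 xy mm 443 -97 size 45 30 ang 89.0
side blue px [413.  55.] A 742.5 xy mm 202 -669 size 233 155 ang 88.7
side blue px [607.  46.] A 287.0 xy mm -332 -554 size 332 35 ang 60.7
side blue px [179.   8.] A 745.0 xy mm 1059 -1019 size 150 194 ang 90.0
side yellow px [336. 247.] A 252.5 xy mm 472 220 size 34 45 ang 11.0
side yellow px [289. 201.] A 1187.0 xy mm 576 6 size 144 66 ang 84.9
side red px [357. 220.] A 246.5 xy mm 427 110 size 38 48 ang 0.8
side red px [348. 126.] A 142.5 xy mm 434 -219 size 52 36 ang 88.9
side red px [290. 138.] A 808.0 xy mm 585 -228 size 65 150 ang 12.2
```

```bash
sed -i 's/(105,125)/(100,130)/; s/\[...,2\]>60/[...,2]>40/' h.py; python3 - <<'E'
from h import *
s=look("top")
h=cv2.cvtColor(s["color"],cv2.COLOR_BGR2HSV); print(h[207,322],h[222,375],h[162,235])
# bystanders: rough
print(world(s,[[151,240]],.105),world(s,[[490,233]],.085), world(s,[[474,233]],0.0))
E
```

```text
top blue px [611. 334.] A 2340.5 xy mm 211 -653 size 126 153 ang 89.6
top yellow px [213. 204.] A 193.0 xy mm 475 212 size 32 31 ang 65.5
top yellow px [323. 162.] A 1455.0 xy mm 579 -4 size 121 65 ang 84.3
top red px [270. 228.] A 250.0 xy mm 430 104 size 37 37 ang 1.0
top red px [429. 227.] A 262.0 xy mm 437 -229 size 38 39 ang 45.1
top red px [428. 160.] A 1528.5 xy mm 589 -241 size 65 128 ang 12.4
[112 129 111] [112 137 108] [112 142 106]
[[0.40154451 0.33542867 0.105     ]] [[ 0.42657858 -0.35250474  0.085     ]] [[ 0.42692833 -0.35231381  0.        ]]
```

```bash
sed -i 's/(h\[...,1\]>150)/(h[...,1]>(100 if col=="blue" else 150))/' h.py; python3 - <<'E'
from h import *
s=look("top"); print(robot.get_obs()["time"])
E
```

```text
top blue px [611. 333.] A 2439.5 xy mm 211 -653 size 127 155 ang 89.6
top blue px [375. 222.] A 179.5 xy mm 446 -108 size 30 30 ang 0.9
top blue px [322. 207.] A 169.5 xy mm 474 -3 size 30 28 ang 1.0
top blue px [218. 161.] A 1422.5 xy mm 576 226 size 63 122 ang 4.6
top yellow px [214. 204.] A 191.0 xy mm 476 211 size 30 34 ang 1.0
top yellow px [323. 162.] A 1462.5 xy mm 578 -4 size 123 64 ang 83.9
top red px [270. 228.] A 251.0 xy mm 430 104 size 37 37 ang 1.0
top red px [429. 227.] A 261.0 xy mm 437 -229 size 38 39 ang 45.1
top red px [428. 160.] A 1527.5 xy mm 589 -241 size 66 129 ang 12.1
0.3
```
Pixel contours of half pixel shift: fine. Cap contour minus 1 pixel: centre unbiased-ish.

The rows are not in the units I measure in: shifts go in units of 5 mm. I convert before sending: -0.003 m is -0.6.

{"method": "creep_tool", "body": {
  "segments": {"ticks": [[0.065, 0, 0, -0.6, 0.113], [0.065, 0, 0, -0.6, 0.113], [0.065, 0, 0, -0.6, 0.113], [0.065, 0, 0, -0.6, 0.113], [0.065, 0, 0, -0.6, 0.113], [0.065, 0, 0, -0.6, 0.113], [0.065, 0, 0, -0.6, 0.113], [0.065, 0, 0, -0.6, 0.113], [0.065, 0, 0, -0.6, 0.113], [0.065, 0, 0, 0, 0.116], [0.065, 0, 0, 0, 0]]}
}}

```text
time: 1.22
tool_pos: [0.2332, 0.4982, 0.2327]
ee_rot: [3.141, -0.0, 1.569]
wrist_force: [-0.9, 0.4, 0.2]
width: 0.0651
finger_force: 0.0
```

Converted, -0.0313 m is -6.26, 0.015 m is 3.

{"method": "creep_tool", "body": {
  "segments": {"ticks": [[0.065, -6.26, 3, 0, 0], [0.065, -6.26, 3, 0, 0], [0.065, -6.26, 3, 0, 0], [0.065, -6.26, 3, 0, 0], [0.065, -6.26, 3, 0, 0], [0.065, -6.26, 3, 0, 0], [0.065, -6.26, 3, 0, 0], [0.065, -6.26, 3, 0, 0], [0.065, -6.26, 3, 0, 0], [0.065, -6.26, 3, 0, 0], [0.065, -6.26, 3, 0, 0], [0.065, -6.26, 3, 0, 0], [0.065, -6.26, 3, 0, 0], [0.065, -6.26, 3, 0, 0], [0.065, -6.26, 3, 0, 0], [0.065, -6.26, 3, 0, 0], [0.065, 0, 0, 0, 0], [0.065, 0, 0, 0, 0]]}
}}

```text
time: 2.72
tool_pos: [0.4733, -0.004, 0.2319]
ee_rot: [-3.14, -0.001, 1.57]
wrist_force: [0.7, 0.2, 0.0]
width: 0.0647
finger_force: 0.0
```

```bash
python3 - <<'E'
from h import *
for n in("top","side"):
    s=robot.snapshot(n); cv2.imwrite(f"pics/{n}1.png",s["color"])
print(robot.get_obs()["tool_pos"])
E
```

```text
[ 0.47284317 -0.00213964  0.23232089]
```

View pics/side1.png

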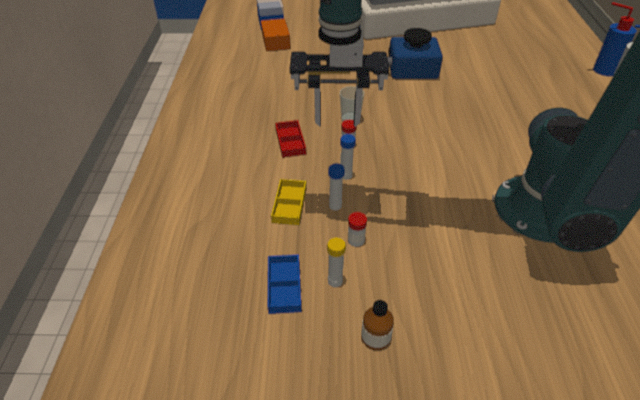

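The fingertips at columns 317 and 358 (row 122) straddle the blue cap's column at 336, so they're aligned. I'll go down and close.

Converted, 0.02 m is 4, 0.012 m is 2.4.

{"method": "creep_tool", "body": {
  "segments": {"ticks": [[0.065, 0, 0, 4, 0], [0.065, 0, 0, 4, 0], [0.065, 0, 0, 4, 0], [0.065, 0, 0, 4, 0], [0.065, 0, 0, 4, 0], [0.065, 0, 0, 4, 0], [0.065, 0, 0, 2.4, 0], [0.065, 0, 0, 2.4, 0], [0.065, 0, 0, 0, 0], [0.02, 0, 0, 0, 0], [0.02, 0, 0, 0, 0], [0.02, 0, 0, 0, 0], [0.02, 0, 0, 0, 0], [0.02, 0, 0, 0, 0], [0.02, 0, 0, 0, 0], [0.02, 0, 0, 0, 0], [0.02, 0, 0, 0, 0]]}
}}

```text
time: 4.23
tool_pos: [0.4736, -0.0028, 0.0893]
ee_rot: [3.14, 0.0, 1.571]
wrist_force: [-1.4, -0.4, 2.8]
width: 0.0335
finger_force: 30.0
```

{"method": "creep_tool", "body": {
  "segments": {"ticks": [[0.02, 0, 0, -2, 0], [0.02, 0, 0, -4, 0], [0.02, 0, 0, -4, 0], [0.02, 0, 0, -4, 0], [0.02, 0, 0, -4, 0], [0.02, 0, 0, -4, 0], [0.02, 0, 0, -4, 0], [0.02, 0, 0, -3, 0], [0.02, 0, 0, 0, 0]]}
}}

```text
time: 4.98
tool_pos: [0.4748, -0.0029, 0.2376]
ee_rot: [3.134, 0.001, 1.571]
wrist_force: [0.9, 0.0, -0.5]
width: 0.0336
finger_force: 30.0
```

{"method": "creep_tool", "body": {
  "segments": {"ticks": [[0.02, 2, 0.8, 0, 0], [0.02, 4, 1.6, 0, 0], [0.02, 4.6, 1.8, 0, 0], [0.02, 4.6, 1.8, 0, 0], [0.02, 4.6, 1.8, 0, 0], [0.02, 4.6, 1.8, 0, 0], [0.02, 4.6, 1.8, 0, 0], [0.02, 4.6, 1.8, 0, 0], [0.02, 4.6, 1.8, 0, 0], [0.02, 4.6, 1.8, 0, 0], [0.02, 4.6, 1.8, 0, 0], [0.02, 4, 1.4, 0, 0], [0.02, 0.4, 0, 0, 0], [0.02, 0, 0, 0, 0], [0.02, 0, 0, 0, 0], [0.02, 0, 0, 0, 0]]}
}}

```text
time: 6.32
tool_pos: [0.5727, 0.2555, 0.2329]
ee_rot: [-3.14, 0.001, 1.57]
wrist_force: [0.7, 0.3, -0.2]
width: 0.0337
finger_force: 30.0
```

```bash
python3 - <<'E'
from h import *
s=robot.snapshot("top"); a=s["color"][100:260,120:360]
t=robot.snapshot("side"); b=t["color"][140:340,220:400]
a=cv2.resize(a,None,fx=1.6,fy=1.6);b=cv2.resize(b,None,fx=1.9,fy=1.9)
im=np.zeros((max(a.shape[0],b.shape[0]),a.shape[1]+b.shape[1],3),np.uint8)
im[:a.shape[0],:a.shape[1]]=a;im[:b.shape[0],a.shape[1]:]=b;cv2.imwrite("pics/c2.png",im);print(im.shape)
E
```

```text
(380, 726, 3)
```

View pics/c2.png

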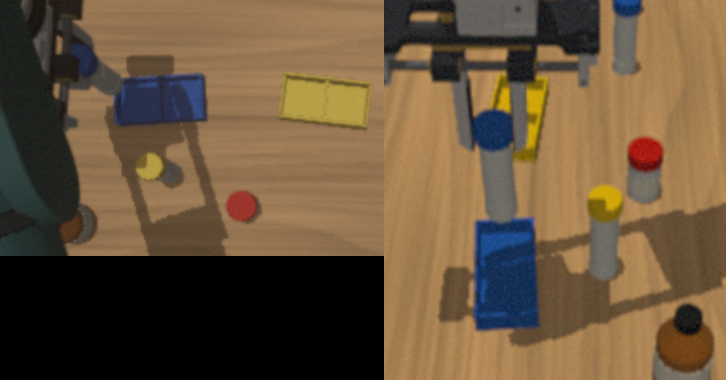

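The tube hangs upright in the fingers over the far blue bay (crop side view: cap at (493,130), rack around (505,270)). I'll lower it.

Converted, 0.005 m is 1, 0.02 m is 4.

{"method": "creep_tool", "body": {
  "segments": {"ticks": [[0.02, 0, 0, 4, 0], [0.02, 0, 0, 4, 0], [0.02, 0, 0, 4, 0], [0.02, 0, 0, 4, 0], [0.02, 0, 0, 4, 0], [0.02, 0, 0, 3, 0], [0.02, 0, 0, 2, 0], [0.02, 0, 0, 1, 0], [0.02, 0, 0, 1, 0], [0.02, 0, 0, 0.6, 0], [0.02, 0, 0, 0, 0], [0.02, 0, 0, 0, 0]]}
}}

```text
time: 7.42
tool_pos: [0.5737, 0.2565, 0.0964]
ee_rot: [3.14, -0.001, 1.571]
wrist_force: [0.1, -0.0, -0.2]
width: 0.0332
finger_force: 30.0
```

Converted, -0.03 m is -6, -0.02 m is -4.

{"method": "creep_tool", "body": {
  "segments": {"ticks": [[0.02, 0, 0, 0.3, 0], [0.02, 0, 0, 0.3, 0], [0.02, 0, 0, 0, 0], [0.04, 0, 0, 0, 0], [0.05, 0, 0, 0, 0], [0.065, 0, 0, 0, 0], [0.065, 0, 0, 0, 0], [0.065, 0, 0, 0, 0], [0.065, 0, 0, -2, 0], [0.065, 0, 0, -4, 0], [0.065, 0, 0, -6, 0], [0.065, 0, 0, -6, 0], [0.065, 0, 0, -6, 0], [0.065, 0, 0, -4, 0], [0.065, 0, 0, 0, 0]]}
}}

```text
time: 8.67
tool_pos: [0.5754, 0.2571, 0.2402]
ee_rot: [3.13, -0.004, 1.571]
wrist_force: [0.2, -0.4, 1.6]
width: 0.0651
finger_force: 0.0
```

Converted, -0.028 m is -5.6, -0.0098 m is -1.96.

{"method": "creep_tool", "body": {
  "segments": {"ticks": [[0.065, -5.6, -1.96, 0, 0], [0.065, -5.6, -1.96, 0, 0], [0.065, -5.6, -1.96, 0, 0], [0.065, -5.6, -1.96, 0, 0], [0.065, -5.6, -1.96, 0, 0], [0.065, -5.6, -1.96, 0, 0], [0.065, -5.6, -1.96, 0, 0], [0.065, -5.6, -1.96, 0, 0], [0.065, -5.6, -1.96, 0, 0], [0.065, -5.6, -1.96, 0, 0], [0.065, -5.6, -1.96, 0, 0], [0.065, -5.6, -1.96, 0, 0], [0.065, -5.6, -1.96, 0, 0], [0.065, 0, 0, 0, 0], [0.065, 0, 0, 0, 0], [0.065, 0, 0, 0, 0]]}
}}

```text
time: 10.0
tool_pos: [0.4456, -0.1072, 0.2316]
ee_rot: [-3.141, -0.001, 1.571]
wrist_force: [-0.9, 0.2, 1.5]
width: 0.065
finger_force: 0.0
```

```bash
python3 - <<'E'
from h import *
look("side");print(robot.get_obs()["tool_pos"])
E
```

```text
side blue px [284. 284.] A 1734.0 xy mm 573 233 size 62 139 ang 4.9
side blue px [348. 141.] A 145.0 xy mm 443 -97 size 52 30 ang 87.9
side blue px [416.  59.] A 1528.0 xy mm 201 -656 size 279 150 ang 78.8
side blue px [608.  46.] A 448.0 xy mm -334 -555 size 343 41 ang 60.7
side blue px [179.   8.] A 802.5 xy mm 1060 -1015 size 158 199 ang 90.0
side yellow px [336. 247.] A 254.5 xy mm 473 220 size 33 46 ang 0.1
side yellow px [289. 202.] A 1190.5 xy mm 576 6 size 145 66 ang 84.4
side red px [357. 220.] A 245.5 xy mm 427 110 size 38 48 ang 0.8
side red px [349. 126.] A 141.0 xy mm 434 -219 size 52 36 ang 88.9
side red px [290. 138.] A 809.0 xy mm 585 -228 size 65 150 ang 12.2
side red px [624.  13.] A 153.0 xy mm -523 -860 size 221 64 ang 73.9
[ 0.44577961 -0.10680358  0.23180758]
```

Converted, 0.02 m is 4, 0.012 m is 2.4.

{"method": "creep_tool", "body": {
  "segments": {"ticks": [[0.065, 0, 0, 4, 0], [0.065, 0, 0, 4, 0], [0.065, 0, 0, 4, 0], [0.065, 0, 0, 4, 0], [0.065, 0, 0, 4, 0], [0.065, 0, 0, 4, 0], [0.065, 0, 0, 2.4, 0], [0.065, 0, 0, 2.2, 0], [0.065, 0, 0, 0, 0], [0.02, 0, 0, 0, 0], [0.02, 0, 0, 0, 0], [0.02, 0, 0, 0, 0], [0.02, 0, 0, 0, 0], [0.02, 0, 0, 0, 0], [0.02, 0, 0, 0, 0], [0.02, 0, 0, 0, 0], [0.02, 0, 0, 0, 0]]}
}}

```text
time: 11.47
tool_pos: [0.4462, -0.1079, 0.0902]
ee_rot: [3.14, 0.0, 1.571]
wrist_force: [-0.3, -0.5, 2.8]
width: 0.0335
finger_force: 30.0
```

{"method": "creep_tool", "body": {
  "segments": {"ticks": [[0.02, 0, 0, -2, 0], [0.02, 0, 0, -4, 0], [0.02, 0, 0, -4, 0], [0.02, 0, 0, -4, 0], [0.02, 0, 0, -4, 0], [0.02, 0, 0, -4, 0], [0.02, 0, 0, -4, 0], [0.02, 0, 0, -2.6, 0], [0.02, 0, 0, 0, 0], [0.02, 0, 0, 0, 0]]}
}}

```text
time: 12.3
tool_pos: [0.446, -0.1078, 0.233]
ee_rot: [3.14, 0.0, 1.571]
wrist_force: [0.0, 0.1, -1.8]
width: 0.0333
finger_force: 30.0
```

Converted, 0.0235 m is 4.7, 0.011 m is 2.2.

{"method": "creep_tool", "body": {
  "segments": {"ticks": [[0.02, 2.2, 1, 0, 0], [0.02, 4.7, 2.04, 0, 0], [0.02, 4.7, 2.04, 0, 0], [0.02, 4.7, 2.04, 0, 0], [0.02, 4.7, 2.04, 0, 0], [0.02, 4.7, 2.04, 0, 0], [0.02, 4.7, 2.04, 0, 0], [0.02, 4.7, 2.04, 0, 0], [0.02, 4.7, 2.04, 0, 0], [0.02, 4.7, 2.04, 0, 0], [0.02, 4.7, 2.04, 0, 0], [0.02, 4.7, 2.04, 0, 0], [0.02, 4.7, 2.04, 0, 0], [0.02, 2.2, 1, 0, 0], [0.02, 0, 0, 0, 0], [0.02, 0, 0, 0, 0], [0.02, 0, 0, 0, 0]]}
}}

```text
time: 13.72
tool_pos: [0.5777, 0.1952, 0.232]
ee_rot: [-3.14, 0.001, 1.57]
wrist_force: [0.2, -0.1, -1.5]
width: 0.033
finger_force: 30.0
```

```bash
python3 - <<'E'
from h import *
t=robot.snapshot("side"); b=t["color"][140:340,220:400]
cv2.imwrite("pics/c3.png",cv2.resize(b,None,fx=2.5,fy=2.5))
E
```

```text
(no output)
```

View pics/c3.png

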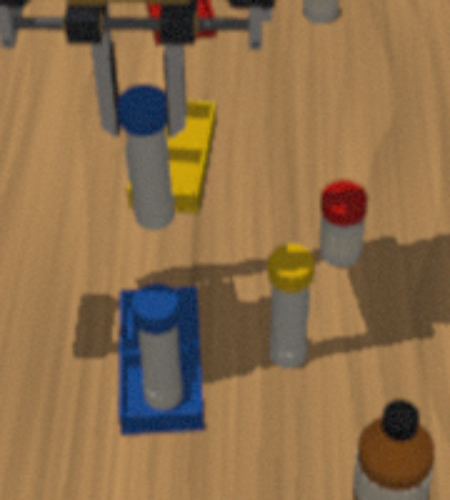

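The first blue tube stands upright in the near bay (crop: cap (157,305), foot (165,398)). The second hangs straight, in line with the far bay, so I'll lower it.

{"method": "creep_tool", "body": {
  "segments": {"ticks": [[0.02, 0, 0, 4, 0], [0.02, 0, 0, 4, 0], [0.02, 0, 0, 4, 0], [0.02, 0, 0, 4, 0], [0.02, 0, 0, 4, 0], [0.02, 0, 0, 3, 0], [0.02, 0, 0, 2, 0], [0.02, 0, 0, 1, 0], [0.02, 0, 0, 0.8, 0], [0.02, 0, 0, 0.4, 0], [0.02, 0, 0, 0.4, 0], [0.02, 0, 0, 0, 0], [0.02, 0, 0, 0, 0]]}
}}

```text
time: 14.85
tool_pos: [0.5786, 0.1965, 0.0953]
ee_rot: [3.14, -0.0, 1.571]
wrist_force: [0.7, 0.1, -0.4]
width: 0.0333
finger_force: 30.0
```

{"method": "creep_tool", "body": {
  "segments": {"ticks": [[0.04, 0, 0, 0, 0], [0.05, 0, 0, 0, 0], [0.065, 0, 0, 0, 0], [0.065, 0, 0, 0, 0], [0.065, 0, 0, 0, 0], [0.065, 0, 0, -2, 0], [0.065, 0, 0, -4, 0], [0.065, 0, 0, -6, 0], [0.065, 0, 0, -6, 0], [0.065, 0, 0, -6, 0], [0.065, 0, 0, -3.6, 0], [0.065, 0, 0, 0, 0]]}
}}

```text
time: 15.85
tool_pos: [0.5805, 0.1969, 0.2397]
ee_rot: [3.13, -0.003, 1.571]
wrist_force: [-0.2, -0.3, 1.5]
width: 0.065
finger_force: 0.0
```

{"method": "creep_tool", "body": {
  "segments": {"ticks": [[0.065, 0.6, -4, 0, 0], [0.065, 0.6, -4, 0, 0], [0.065, 0.6, -4, 0, 0], [0.065, 0.6, -4, 0, 0], [0.065, 0.6, -4, 0, 0], [0.065, 0, -0.6, 0, 0], [0.065, 0, 0, 0, 0], [0.065, 0, 0, 0, 0]]}
}}

```text
time: 16.52
tool_pos: [0.4755, 0.2112, 0.2319]
ee_rot: [-3.142, 0.0, 1.571]
wrist_force: [0.1, -0.1, 0.2]
width: 0.0655
finger_force: 0.0
```

```bash
python3 - <<'E'
from h import *
t=robot.snapshot("side"); b=t["color"][140:340,220:400]
cv2.imwrite("pics/c4.png",cv2.resize(b,None,fx=2.5,fy=2.5))
E
```

```text
(no output)
```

View pics/c4.png

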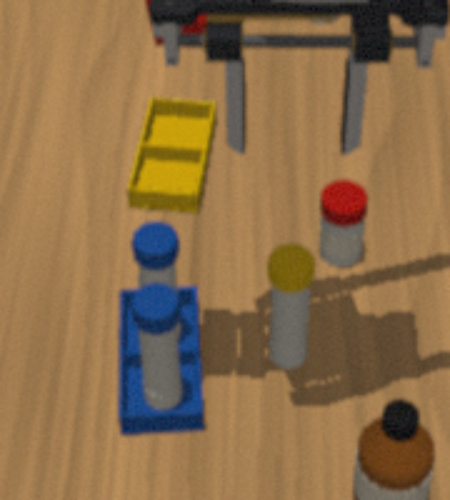

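Both blue tubes stand in their bays (crop caps at (156,245) and (157,305)). The fingers at columns 236 and 352 straddle the yellow cap at 291, so I'll pick it up.

Converted, 0.02 m is 4, 0.012 m is 2.4.

{"method": "creep_tool", "body": {
  "segments": {"ticks": [[0.065, 0, 0, 4, 0], [0.065, 0, 0, 4, 0], [0.065, 0, 0, 4, 0], [0.065, 0, 0, 4, 0], [0.065, 0, 0, 4, 0], [0.065, 0, 0, 4, 0], [0.065, 0, 0, 2.4, 0], [0.065, 0, 0, 2.2, 0], [0.065, 0, 0, 0, 0], [0.02, 0, 0, 0, 0], [0.02, 0, 0, 0, 0], [0.02, 0, 0, 0, 0], [0.02, 0, 0, 0, 0], [0.02, 0, 0, 0, 0], [0.02, 0, 0, 0, 0], [0.02, 0, 0, 0, 0], [0.02, 0, 0, 0, 0]]}
}}

```text
time: 17.98
tool_pos: [0.4756, 0.2116, 0.0904]
ee_rot: [3.14, -0.001, 1.571]
wrist_force: [-1.2, 0.5, 3.6]
width: 0.0334
finger_force: 30.0
```

{"method": "creep_tool", "body": {
  "segments": {"ticks": [[0.02, 0, 0, -2, 0], [0.02, 0, 0, -4, 0], [0.02, 0, 0, -4, 0], [0.02, 0, 0, -4, 0], [0.02, 0, 0, -4, 0], [0.02, 0, 0, -4, 0], [0.02, 0, 0, -4, 0], [0.02, 0, 0, -2.6, 0], [0.02, 0, 0, 0, 0], [0.02, 0, 0, 0, 0]]}
}}

```text
time: 18.82
tool_pos: [0.4754, 0.2114, 0.2331]
ee_rot: [3.14, -0.0, 1.571]
wrist_force: [-0.5, 0.3, -1.1]
width: 0.0333
finger_force: 30.0
```

{"method": "creep_tool", "body": {
  "segments": {"ticks": [[0.02, -1.7, 1, 0, 0], [0.02, -4.2, 2.4, 0, 0], [0.02, -4.2, 2.4, 0, 0], [0.02, -4.2, 2.4, 0, 0], [0.02, -4.2, 2.4, 0, 0], [0.02, -4.2, 2.4, 0, 0], [0.02, -4.2, 2.4, 0, 0], [0.02, -4.2, 2.4, 0, 0], [0.02, -4.2, 2.4, 0, 0], [0.02, -1.7, 1.2, 0, 0], [0.02, 0, 0, 0, 0], [0.02, 0, 0, 0, 0], [0.02, 0, 0, 0, 0]]}
}}

```text
time: 19.9
tool_pos: [0.5815, 0.0272, 0.2319]
ee_rot: [-3.14, -0.001, 1.572]
wrist_force: [0.4, 1.0, -1.4]
width: 0.0336
finger_force: 30.0
```

{"method": "creep_tool", "body": {
  "segments": {"ticks": [[0.02, 0, 0, 4, 0], [0.02, 0, 0, 4, 0], [0.02, 0, 0, 4, 0], [0.02, 0, 0, 4, 0], [0.02, 0, 0, 4, 0], [0.02, 0, 0, 3, 0], [0.02, 0, 0, 2, 0], [0.02, 0, 0, 1, 0], [0.02, 0, 0, 0.8, 0], [0.02, 0, 0, 0.4, 0], [0.02, 0, 0, 0.4, 0], [0.02, 0, 0, 0, 0], [0.02, 0, 0, 0, 0]]}
}}

```text
time: 20.98
tool_pos: [0.5827, 0.0263, 0.0953]
ee_rot: [3.14, -0.0, 1.571]
wrist_force: [-0.0, -1.1, -0.6]
width: 0.0335
finger_force: 30.0
```

```bash
python3 - <<'E'
from h import *
t=robot.snapshot("side"); b=t["color"][60:280,220:400]
cv2.imwrite("pics/c5.png",cv2.resize(b,None,fx=2.5,fy=2.5))
E
```

```text
(no output)
```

View pics/c5.png

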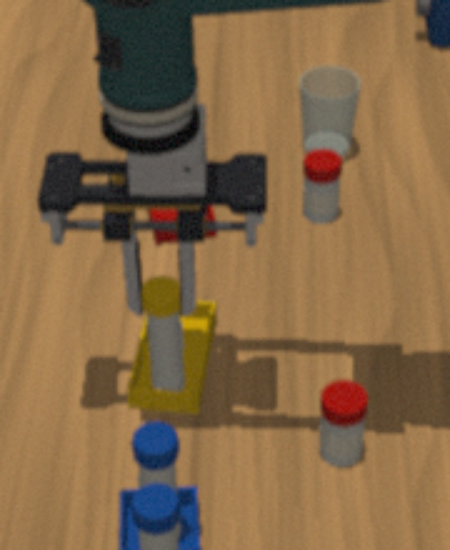

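The yellow tube is in the near yellow bay, foot about (170,385) in the crop, inside the walls. I'll release it and move to the first jar.

Converted, -0.03 m is -6, -0.02 m is -4.

{"method": "creep_tool", "body": {
  "segments": {"ticks": [[0.04, 0, 0, 0, 0], [0.05, 0, 0, 0, 0], [0.065, 0, 0, 0, 0], [0.065, 0, 0, 0, 0], [0.065, 0, 0, 0, 0], [0.065, 0, 0, -2, 0], [0.065, 0, 0, -4, 0], [0.065, 0, 0, -6, 0], [0.065, 0, 0, -6, 0], [0.065, 0, 0, -6, 0], [0.065, 0, 0, -3.6, 0], [0.065, 0, 0, 0, 0]]}
}}

```text
time: 22.03
tool_pos: [0.5845, 0.0263, 0.2395]
ee_rot: [3.13, 0.001, 1.571]
wrist_force: [0.2, 0.1, 0.9]
width: 0.0653
finger_force: 0.0
```

{"method": "creep_tool", "body": {
  "segments": {"ticks": [[0.07, 2.2, -4.4, 0, 0], [0.07, 2.2, -4.4, 0, 0], [0.07, 2.2, -4.4, 0, 0], [0.07, 2.2, -4.4, 0, 0], [0.07, 2.2, -4.4, 0, 0], [0.07, 2.2, -4.4, 0, 0], [0.07, 2.2, -4, 0, 0], [0.07, 0, 0, 0, 0], [0.07, 0, 0, 0, 0], [0.07, 0, 0, 0, 0]]}
}}

```text
time: 22.87
tool_pos: [0.4304, 0.1031, 0.2318]
ee_rot: [-3.141, 0.0, 1.571]
wrist_force: [0.2, 0.3, 0.6]
width: 0.07
finger_force: 0.0
```

```bash
python3 - <<'E'
from h import *
t=robot.snapshot("side"); b=t["color"][60:280,220:400]
cv2.imwrite("pics/c6.png",cv2.resize(b,None,fx=2.5,fy=2.5))
E
```

```text
(no output)
```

View pics/c6.png

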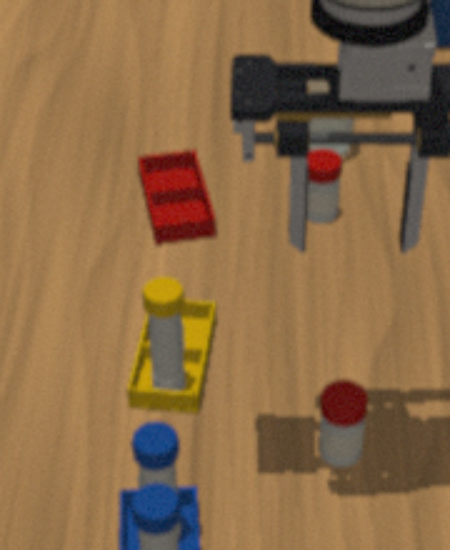

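The yellow tube stands in its bay. The fingers at columns 298 and 411 don't quite centre on the jar at 343 because of parallax (the tips are higher), and the measured pose matches the jar. I'll descend.

Converted, 0.02 m is 4, 0.015 m is 3.

{"method": "creep_tool", "body": {
  "segments": {"ticks": [[0.07, 0, 0, 4, 0], [0.07, 0, 0, 4, 0], [0.07, 0, 0, 4, 0], [0.07, 0, 0, 4, 0], [0.07, 0, 0, 4, 0], [0.07, 0, 0, 4, 0], [0.07, 0, 0, 4, 0], [0.07, 0, 0, 4, 0], [0.07, 0, 0, 3, 0], [0.07, 0, 0, 2.8, 0], [0.07, 0, 0, 0, 0], [0.02, 0, 0, 0, 0], [0.02, 0, 0, 0, 0], [0.02, 0, 0, 0, 0], [0.02, 0, 0, 0, 0], [0.02, 0, 0, 0, 0], [0.02, 0, 0, 0, 0], [0.02, 0, 0, 0, 0], [0.02, 0, 0, 0, 0]]}
}}

```text
time: 24.5
tool_pos: [0.4306, 0.1034, 0.0443]
ee_rot: [3.14, -0.0, 1.571]
wrist_force: [-1.3, 0.2, 4.2]
width: 0.0394
finger_force: 30.0
```

{"method": "creep_tool", "body": {
  "segments": {"ticks": [[0.02, 0, 0, -2, 0], [0.02, 0, 0, -4, 0], [0.02, 0, 0, -4, 0], [0.02, 0, 0, -4, 0], [0.02, 0, 0, -4, 0], [0.02, 0, 0, -4, 0], [0.02, 0, 0, -4, 0], [0.02, 0, 0, -2.6, 0], [0.02, 0, 0, 0, 0], [0.02, 0, 0, 0, 0]]}
}}

```text
time: 25.33
tool_pos: [0.4304, 0.1034, 0.187]
ee_rot: [3.14, -0.0, 1.571]
wrist_force: [-0.1, 0.4, -1.5]
width: 0.0392
finger_force: 30.0
```

Converted, -0.0225 m is -4.5, 0.01 m is 2.

{"method": "creep_tool", "body": {
  "segments": {"ticks": [[0.02, -1.4, 0.5, 0, 0], [0.02, -4.5, 2, 0, 0], [0.02, -4.5, 2, 0, 0], [0.02, -4.5, 2, 0, 0], [0.02, -4.5, 2, 0, 0], [0.02, -4.5, 2, 0, 0], [0.02, -4.5, 2, 0, 0], [0.02, -4.5, 2, 0, 0], [0.02, -4.5, 2, 0, 0], [0.02, -4.5, 2, 0, 0], [0.02, -4.5, 2, 0, 0], [0.02, -4.5, 2, 0, 0], [0.02, -4.5, 2, 0, 0], [0.02, -4.5, 2, 0, 0], [0.02, -4.5, 2, 0, 0], [0.02, -4.5, 2, 0, 0], [0.02, -4.5, 2, 0, 0], [0.02, -1.3, 0.5, 0, 0], [0.02, 0, 0, 0, 0], [0.02, 0, 0, 0, 0]]}
}}

```text
time: 27.0
tool_pos: [0.5943, -0.2698, 0.1847]
ee_rot: [-3.139, -0.002, 1.57]
wrist_force: [-1.0, 0.5, -0.3]
width: 0.0392
finger_force: 30.0
```

{"method": "creep_tool", "body": {
  "segments": {"ticks": [[0.02, 0, 0, 4, 0], [0.02, 0, 0, 4, 0], [0.02, 0, 0, 4, 0], [0.02, 0, 0, 4, 0], [0.02, 0, 0, 4, 0], [0.02, 0, 0, 0, 0]]}
}}

```text
time: 27.5
tool_pos: [0.5919, -0.2668, 0.081]
ee_rot: [-3.133, -0.006, 1.572]
wrist_force: [-0.6, 0.7, -2.0]
width: 0.0392
finger_force: 30.0
```

```bash
python3 - <<'E'
from h import *
t=robot.snapshot("side"); b=t["color"][60:220,240:420]
a=robot.snapshot("top")["color"][110:260,360:540]
cv2.imwrite("pics/c7.png",np.vstack([cv2.resize(b,None,fx=2,fy=2),cv2.resize(a,(360,270))]))
E
```

```text
(no output)
```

View pics/c7.png

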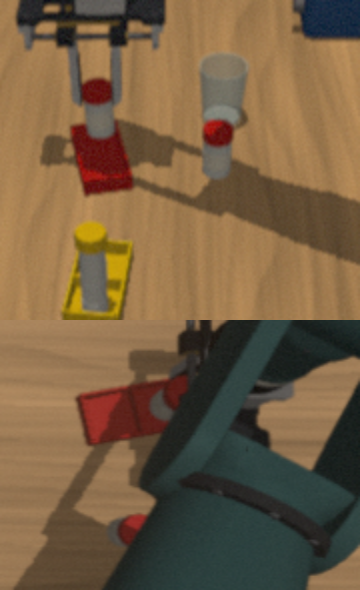

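The jar hangs over the far red bay, crop base at about (100,132), and the top view shows it about 12 mm clear of the dividing wall. I'll lower it.

Converted, 0.012 m is 2.4, 0.008 m is 1.6.

{"method": "creep_tool", "body": {
  "segments": {"ticks": [[0.02, 0, 0, 2.4, 0], [0.02, 0, 0, 1.6, 0], [0.02, 0, 0, 1.2, 0], [0.02, 0, 0, 0.8, 0], [0.02, 0, 0, 0.6, 0], [0.02, 0, 0, 0, 0], [0.02, 0, 0, 0, 0]]}
}}

```text
time: 28.18
tool_pos: [0.5952, -0.2702, 0.0534]
ee_rot: [-3.142, -0.0, 1.571]
wrist_force: [0.3, 0.3, -1.5]
width: 0.0395
finger_force: 30.0
```

Converted, -0.03 m is -6, -0.02 m is -4.

{"method": "creep_tool", "body": {
  "segments": {"ticks": [[0.02, 0, 0, 0.4, 0], [0.02, 0, 0, 0.4, 0], [0.02, 0, 0, 0, 0], [0.02, 0, 0, 0, 0], [0.045, 0, 0, 0, 0], [0.055, 0, 0, 0, 0], [0.07, 0, 0, 0, 0], [0.07, 0, 0, 0, 0], [0.07, 0, 0, 0, 0], [0.07, 0, 0, -2, 0], [0.07, 0, 0, -4, 0], [0.07, 0, 0, -6, 0], [0.07, 0, 0, -6, 0], [0.07, 0, 0, -6, 0], [0.07, 0, 0, -4, 0], [0.07, 0, 0, 0, 0]]}
}}

```text
time: 29.52
tool_pos: [0.5977, -0.2715, 0.1975]
ee_rot: [3.13, 0.006, 1.571]
wrist_force: [1.6, -0.8, 0.5]
width: 0.0702
finger_force: 0.0
```

Converted, -0.022 m is -4.4, 0.006 m is 1.2.

{"method": "creep_tool", "body": {
  "segments": {"ticks": [[0.07, 1.2, -4.4, 0, 0], [0.07, 1.2, -4.4, 0, 0], [0.07, 1.2, -4.4, 0, 0], [0.07, 1.2, -4.4, 0, 0], [0.07, 1.2, -4.4, 0, 0], [0.07, 1.2, -4.4, 0, 0], [0.07, 1, -4.4, 0, 0], [0.07, 0, -0.8, 0, 0], [0.07, 0, 0, 0, 0], [0.07, 0, 0, 0, 0]]}
}}

```text
time: 30.35
tool_pos: [0.4374, -0.2293, 0.189]
ee_rot: [3.141, -0.0, 1.571]
wrist_force: [-0.7, -0.7, -0.2]
width: 0.0699
finger_force: 0.0
```

```bash
python3 - <<'E'
from h import *
t=robot.snapshot("side"); b=t["color"][40:200,240:420]
cv2.imwrite("pics/c8.png",cv2.resize(b,None,fx=3,fy=3))
E
```

```text
(no output)
```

View pics/c8.png

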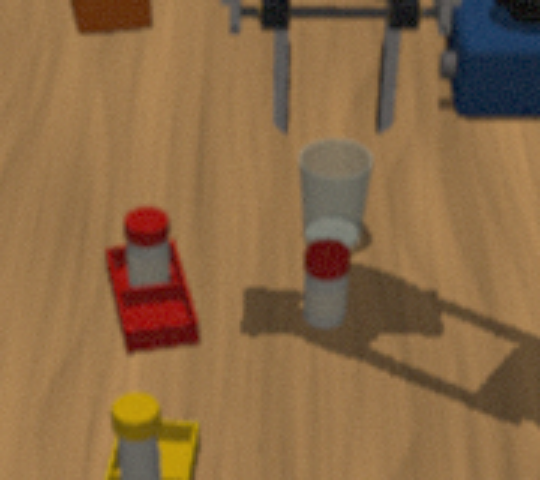

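The first jar stands upright in the far red bay (crop (148,250)). The fingers at columns 281 and 386 straddle the second jar at 327. I'll descend .146 and grip.

Converted, 0.02 m is 4, 0.015 m is 3.

{"method": "creep_tool", "body": {
  "segments": {"ticks": [[0.07, 0, 0, 4, 0], [0.07, 0, 0, 4, 0], [0.07, 0, 0, 4, 0], [0.07, 0, 0, 4, 0], [0.07, 0, 0, 4, 0], [0.07, 0, 0, 4, 0], [0.07, 0, 0, 3, 0], [0.07, 0, 0, 2, 0], [0.07, 0, 0, 0, 0], [0.02, 0, 0, 0, 0], [0.02, 0, 0, 0, 0], [0.02, 0, 0, 0, 0], [0.02, 0, 0, 0, 0], [0.02, 0, 0, 0, 0], [0.02, 0, 0, 0, 0], [0.02, 0, 0, 0, 0], [0.02, 0, 0, 0, 0]]}
}}

```text
time: 31.82
tool_pos: [0.4376, -0.2295, 0.0454]
ee_rot: [3.14, 0.001, 1.571]
wrist_force: [-0.6, 0.2, 3.1]
width: 0.0389
finger_force: 30.0
```

{"method": "creep_tool", "body": {
  "segments": {"ticks": [[0.02, 0, 0, -2, 0], [0.02, 0, 0, -4, 0], [0.02, 0, 0, -4, 0], [0.02, 0, 0, -4, 0], [0.02, 0, 0, -4, 0], [0.02, 0, 0, -4, 0], [0.02, 0, 0, -4, 0], [0.02, 0, 0, -2, 0], [0.02, 0, 0, 0, 0], [0.02, 0, 0, 0, 0]]}
}}

```text
time: 32.65
tool_pos: [0.4371, -0.2291, 0.1843]
ee_rot: [3.142, -0.0, 1.571]
wrist_force: [-0.1, 0.4, -1.5]
width: 0.0392
finger_force: 30.0
```

Converted, 0.022 m is 4.4, 0.007 m is 1.4.

{"method": "creep_tool", "body": {
  "segments": {"ticks": [[0.02, 0.2, 1.4, 0, 0], [0.02, 0.5, 4.4, 0, 0], [0.02, 0.5, 4.4, 0, 0], [0.02, 0.5, 4.4, 0, 0], [0.02, 0.5, 4.4, 0, 0], [0.02, 0.5, 4.4, 0, 0], [0.02, 0.5, 4.4, 0, 0], [0.02, 0.2, 1.4, 0, 0], [0.02, 0, 0, 0, 0], [0.02, 0, 0, 0, 0], [0.02, 0, 0, 0, 0]]}
}}

```text
time: 33.57
tool_pos: [0.5821, -0.2122, 0.1838]
ee_rot: [-3.14, -0.001, 1.57]
wrist_force: [0.0, -0.4, -0.8]
width: 0.0396
finger_force: 30.0
```

{"method": "creep_tool", "body": {
  "segments": {"ticks": [[0.02, 0, 0, 4, 0], [0.02, 0, 0, 4, 0], [0.02, 0, 0, 4, 0], [0.02, 0, 0, 4, 0], [0.02, 0, 0, 4, 0], [0.02, 0, 0, 2.4, 0], [0.02, 0, 0, 1.6, 0], [0.02, 0, 0, 1, 0], [0.02, 0, 0, 0.8, 0], [0.02, 0, 0, 0.4, 0], [0.02, 0, 0, 0, 0], [0.02, 0, 0, 0, 0]]}
}}

```text
time: 34.57
tool_pos: [0.5837, -0.2124, 0.0544]
ee_rot: [3.14, 0.001, 1.571]
wrist_force: [0.3, 0.1, -0.9]
width: 0.0395
finger_force: 30.0
```

Converted, -0.03 m is -6, -0.02 m is -4.

{"method": "creep_tool", "body": {
  "segments": {"ticks": [[0.02, 0, 0, 0.4, 0], [0.02, 0, 0, 0.4, 0], [0.02, 0, 0, 0, 0], [0.02, 0, 0, 0, 0], [0.045, 0, 0, 0, 0], [0.055, 0, 0, 0, 0], [0.07, 0, 0, 0, 0], [0.07, 0, 0, 0, 0], [0.07, 0, 0, 0, 0], [0.07, 0, 0, -2, 0], [0.07, 0, 0, -4, 0], [0.07, 0, 0, -6, 0], [0.07, 0, 0, -6, 0], [0.07, 0, 0, -6, 0], [0.07, 0, 0, -4, 0], [0.07, 0, 0, -4, 0]]}
}}

```text
time: 35.9
tool_pos: [0.5836, -0.2123, 0.2128]
ee_rot: [3.139, 0.001, 1.571]
wrist_force: [0.2, 0.0, -1.3]
width: 0.07
finger_force: 0.0
```

{"method": "creep_tool", "body": {
  "segments": {"ticks": [[0.07, 2, -6, 0, 0], [0.07, 2, -6, 0, 0], [0.07, 2, -6, 0, 0], [0.07, 2, -6, 0, 0], [0.07, 2, -6, 0, 0], [0.07, 2, -6, 0, 0], [0.07, 2, -6, 0, 0], [0.07, 2, -6, 0, 0], [0.07, 0, 0, 0, 0], [0.07, 0, 0, 0, 0], [0.07, 0, 0, 0, 0]]}
}}

```text
time: 36.82
tool_pos: [0.3438, -0.1325, 0.2104]
ee_rot: [3.139, 0.001, 1.571]
wrist_force: [0.2, 0.0, 0.5]
width: 0.0701
finger_force: 0.0
```

```bash
python3 - <<'E'
from h import *
s=robot.snapshot("top");t=robot.snapshot("side")
cv2.imwrite("pics/c9.png",np.hstack([cv2.resize(s["color"][120:270,120:520],None,fx=1.2,fy=1.2,interpolation=cv2.INTER_CUBIC)[:180],t["color"][80:260,250:400]]))
cv2.imwrite("pics/c10.png",cv2.resize(t["color"][70:350,230:430],None,fx=2,fy=2))
E
```

```text
(no output)
```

View pics/c10.png

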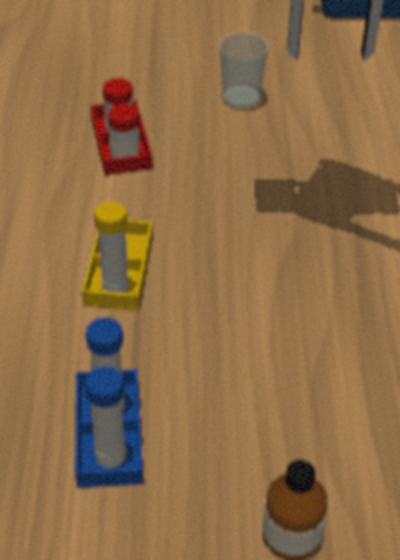

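View pics/c9.png

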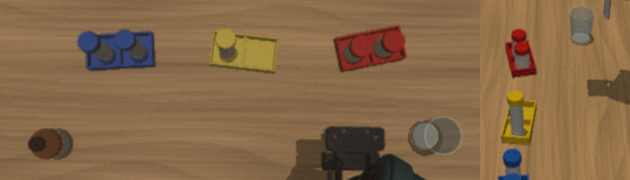

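All five samples stand upright in bays of their own colour: blue at (90,42) and (125,40), yellow at (226,40), red at (357,48) and (391,42) in the top crop. The bottle (45,143) and beaker (435,135) haven't moved, and the gripper is clear. I'll hand it in.

```bash
python3 -c "
from bench import robot
print(robot.close_job())"
```

```text
the job is handed in; nothing more can be done
None
```

All five samples stand upright in racks of their own colour, one to a bay, with the beaker and amber bottle untouched, and the job was handed in at about 37 s of the 128 s limit; no verdict was returned.

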